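One turn of the valve wheel

ROBOT

A 6-joint arm with a two-finger parallel gripper is mounted at the origin on the work surface. World frame = base frame: x ahead of the robot, y to its left, z up, the work surface at z = 0. Lengths are in m, angles in degrees, forces in N, time in s.
With the tool pointing down it reaches from about 0.375 to 0.9 m from the base axis. Payload 3.1 kg.
Tool frame: the origin (TCP) lies at the very end of the fingers, on their centre line; the grasp point (between the pads) lies behind it (bot.grip_depth is the z of the grasp point in the tool frame, in m); z points along the fingers, y is the direction in which the jaws open and shut (so a half turn about z gives the same grasp; the last joint's range is limited). The gripper opens to 87 mm and grips with 3 to 60 N. Pads are 19 mm wide; open, the fingers measure 117 mm over their backs; the gripper's body (75 mm by 190 mm) begins 51 mm behind the grasp point.
Start: joints at [56.981, 30.224, 82.088, -0, 67.689, -10.227], TCP at [0.242, 0.576, 0.195] pointing down, gripper open.
Joint ranges: [-176.69, 176.69], [-43.24, 126.21], [12.49, 139.97], [-82, 262], [0, 151.66], [-163.58, 163.58]. Speed limits (degrees/s): [159.86, 159.86, 180, 180, 180, 180].

INTERFACE

Orientations are given as a 3x3 rotation matrix whose columns are the frame's x, y, z axes.
In Python, from rig import bot, vision gives the robot as it stands. The module is installed in compiled form; this text tells all that it offers.
- The arm moves only by the shell command python3 -m jog 'ROWS'. ROWS is JSON, a list of rows, each a list of 3 entries, a list of its own where there are three numbers: the shift along the tool's x, y, z in mm, then the turn, a rotation vector about the tool's x, y, z in degrees, then the closure, from 0 (fully open) to 1 (shut). In form: [[[dx, dy, dz], [wx, wy, wz], fingers], ...]. A call has 1 to 12 rows; each row is the pose to reach, as a shift and turn from the pose commanded when the call began, along the tool's axes at that moment; what a row does not reach only later rows make up. A row lasts 1/12 s, in which the tool goes at most 41.7 mm and 7.16 degrees, less where a joint would pass 70% of its speed; a pose out of reach is approached as far as the arm can. A call with a gripper value outside its range is refused whole. The fingers move at their own pace and stop on an object; the grip force is fixed at half the most. Time passes only in rows, so rows that repeat a pose let the fingers close. It gives the time, the measured TCP pose, the force and the opening at its end, in the units of the state.
- bot.read_state(): the state, without advancing time (a new reading comes with each control period).
- vision.capture(name): name is "scene" or "top" or "wrist"; returns the picture (480x640x3 uint8, red, green, blue); there is no depth.
- vision.camera_info(name): a dict with "intrinsics" (3x3 intrinsics, pixels), "camera_from_world" (4x4, takes a point from world to camera coordinates); the wrist camera has in their place "mount" (4x4, takes a point from camera to tool coordinates, whose origin is the TCP and whose axes are the flange's). Camera axes: x right, y up, looking along -z (the intrinsics and any distortion apply to the point x, -y, -z); pixel columns grow to the right and rows downward; lengths in m; the calibration is good to about 2 mm. The wrist camera is an equidistant fisheye: a pixel r from the principal point sees the ray r / f radians off the axis. A picture is of the moment at which its call begins: read the wrist's pose just before it. camera_info takes no time and is no camera call.
- bot.hand_in(): hands the job in, once; it reports no verdict.
The state is a dict: "time_s": time; "joint_positions": joint angles; "qvel": joint speeds; "tau": joint torques, N m; "position": TCP position; "tcp_rot": TCP orientation; "force": force on the tool from outside, world axes, zero at the start; "moment": the same for the moment, N m; "opening": opening from 0.0 (shut) to 1.0 (fully open).
Only numpy, scipy, OpenCV 4.12 (cv2) and the standard library are available. Lean on these libraries where they do the work, as an engineer would, in place of code of your own. Each camera call takes 0.05 s, during which the arm holds its last target. There are 200 camera calls.

TASK

The gate valve bolted on the test fixture has to be closed by exactly one turn before its leak check. With the fingers, push its hand wheel round clockwise (seen from above) by the upright handle on its rim, through one full turn, until the handle is back where it stood at the start, then let go and move clear. Only push the handle, gently: do not grip it, and leave the parts standing round the valve where they are.

Things in the scene. Friction and masses are not known exactly. Their poses are not given: they have to be found in the camera images.
- wheel (a joint): Turn of the hand wheel about its upright axis, rad. It grows as the wheel turns clockwise seen from above and counts on past a full turn without wrapping. It starts anywhere from 0 to 2.5, so one turn adds 6.283. No stop is met within the turn. The stem packing resists with about 0.35 N m both ways (about 5 N at the handle) and the wheel stays wherever it is left.
- hub (a point): Point on the wheel's axis, level with the top of the rim, 168 mm above the bench. The wheel is level: a five-lobed red-brown rim, bar 16 mm thick, reaching 84 mm from the axis at its lobes, with five spokes and a hub 36 mm across whose brass nut rises 8 mm above this point. The wheel sits on a red-brown and brass gate valve fixed to a steel plate, which cannot move (brass end flanges 100 mm across, 194 mm apart over all, their tops 128 mm above the bench).
- handle: The wheel's only upright handle: a plain black round grip standing on one lobe of the rim, 20 mm across at the foot and 22 mm higher up, rounded at the top, 55 mm tall (168 to 223 mm above the bench), carried by the wheel 75 mm from its axis; the grip is a sleeve that spins freely on its own pin. Origin at the centre of its foot, level with the rim's top; z up. It goes round with the wheel.
- housing: Bystander, loose: red-brown solenoid housing, 72 mm square foot, 68 mm round body, 95 mm tall, 0.7 kg, on the bench beyond one end flange. Origin at the centre of its underside.
- bush: Bystander, loose: brass flanged bush, 80 mm flange, 44 mm neck, 40 mm tall, 0.5 kg, on the bench beyond the other end flange. Origin at the centre of its underside.
- cap: Bystander, loose: green plastic thread cap, 54 mm across, 30 mm tall, 40 g, on the bench beside the valve on its far side. Origin at the centre of its underside.
Not all that is in view belongs to the job. Of the things that look like the part that bears wheel, the middle-sized one is meant.

How it is judged:
By the outcome, as a careful person would: the job done as asked, in the order asked, and still so for the second after the job is handed in, with the robot touching nothing.
It also fails if it takes over 64 s, if anything falls off the work surface, if the arm or the gripper's body presses on something with over 40 N, if the wrist force passes 120 N, or if a joint passes its speed limit or range.

## Working session

There is one attempt and no reset: what is moved stays moved. The work goes in short steps, Python scripts to look and compute and a shell command to move; the robot and the scene stay as the last step left them, time stands still between calls to the robot, and variables do not carry over. Pictures are saved under pics/ and viewed, about 8 in all and at most 12, crops included, and the job is handed in when it is done.

```bash
mkdir -p pics; python3 - <<'E'
from rig import bot, vision
import cv2,numpy as np
s=bot.read_state(); print(s); print(bot.grip_depth)
for n in ("scene","top"):
    im=vision.capture(n); cv2.imwrite(f"pics/{n}0.png",im[:,:,::-1]); i=vision.camera_info(n); print(n,np.array(i["intrinsics"]).tolist(),np.round(i["camera_from_world"],4).tolist(),[k for k in i])
print(vision.camera_info("wrist"))
E
```

```text
{'time_s': 0.0, 'joint_positions': array([ 5.69781253e+01,  3.02790105e+01,  8.21557127e+01, -6.11821969e-04,
        6.76866793e+01, -1.02260716e+01]), 'qvel': array([ 0.04765433,  0.02104759,  0.05434585, -0.08681309,  0.01217847,
       -0.047932  ]), 'tau': array([-5.02860930e-04, -4.40052259e+01, -1.76594013e+01,  6.34587323e-02,
        5.82776265e-02, -1.86695625e-04]), 'position': array([0.24169129, 0.57553999, 0.19397493]), 'tcp_rot': array([[-9.21892899e-01,  3.87443116e-01, -1.14641599e-03],
       [ 3.87444639e-01,  9.21891250e-01, -1.78197863e-03],
       [ 3.66455512e-04, -2.08696618e-03, -9.99997755e-01]]), 'force': array([-0.28405702, -0.59059766, -0.76750447]), 'moment': array([ 0.00420132, -0.00724779, -0.0141734 ]), 'opening': 1.0010405107492226}
-0.0187
scene [[468.4227388700948, 0.0, 322.88949474440994], [0.0, 468.4227388700948, 241.59803321645614], [0.0, 0.0, 1.0]] [[-0.235, 0.972, 0.0021, 0.1286], [-0.8003, -0.1948, 0.5671, 0.4036], [0.5516, 0.1316, 0.8237, -1.4111], [0.0, 0.0, 0.0, 1.0]] ['intrinsics', 'camera_from_world']
top [[500.26013980883397, 0.0, 312.17482468361726], [0.0, 500.26013980883397, 245.07154865211314], [0.0, 0.0, 1.0]] [[-0.0091, -0.9996, -0.0269, 0.0528], [0.9848, -0.0137, 0.1733, -0.6168], [-0.1736, -0.025, 0.9845, -1.0352], [0.0, 0.0, 0.0, 1.0]] ['intrinsics', 'camera_from_world']
{'intrinsics': array([[371.64829954,   0.        , 327.10479784],
       [  0.        , 371.64829954, 239.08304153],
       [  0.        ,   0.        ,   1.        ]]), 'mount': array([[-6.38426916e-04,  9.58929444e-01,  2.83643991e-01,
         7.80998592e-02],
       [ 9.99999792e-01,  5.86526946e-04,  2.67902117e-04,
        -1.47318229e-03],
       [ 9.05343839e-05,  2.83644103e-01, -9.58929619e-01,
        -1.90124022e-01],
       [ 0.00000000e+00,  0.00000000e+00,  0.00000000e+00,
         1.00000000e+00]])}
```

View pics/scene0.png

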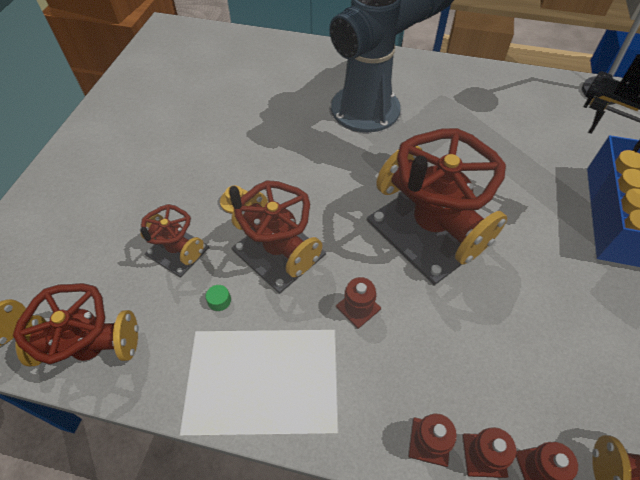

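View pics/top0.png

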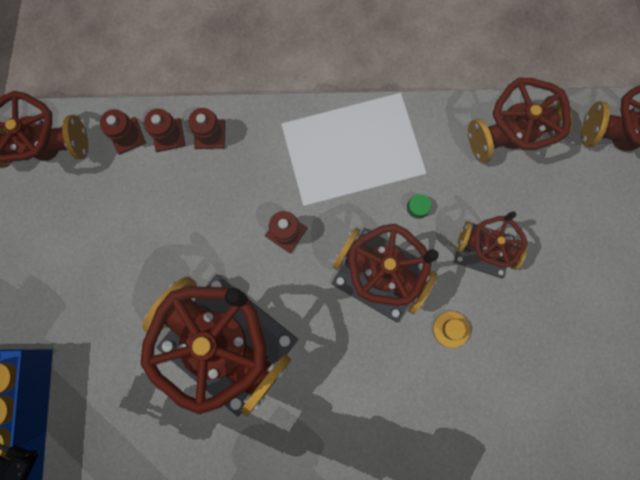

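Candidates with a handle, as top / scene pixels: large (202,346) / (452,160), middle (390,264) / (272,207), small (501,240) / (165,222). The wheels at top (536,110), (12,125) and (630,117) have no handle. I choose the middle one, with its handle at top (431,256) / scene (236,197).

```bash
cat > h.py <<'E'
from rig import bot, vision
import cv2,numpy as np
def ray(n,uv):
    i=vision.camera_info(n);K=np.array(i["intrinsics"]);T=np.array(i["camera_from_world"])
    d=np.linalg.solve(K,[uv[0],uv[1],1.]);d=np.array([d[0],-d[1],-d[2]])
    R=T[:3,:3];return -R.T@T[:3,3],R.T@d
def plane(n,uv,z):
    o,d=ray(n,uv);return o+d*(z-o[2])/d[2]
def tri(a,b):
    o1,d1=ray("top",a);o2,d2=ray("scene",b)
    t=np.linalg.lstsq(np.c_[d1,-d2],o2-o1,rcond=None)[0];p,q=o1+t[0]*d1,o2+t[1]*d2
    return (p+q)/2,np.linalg.norm(p-q)
def proj(n,p):
    i=vision.camera_info(n);c=np.array(i["camera_from_world"])@np.r_[p,1];u=np.array(i["intrinsics"])@[c[0],-c[1],-c[2]];return u[:2]/u[2]
def blob(im,mask,seed,r):
    m=np.zeros(mask.shape,np.uint8);cv2.circle(m,tuple(int(v) for v in seed),r,255,-1);m&=mask
    n,l,s,c=cv2.connectedComponentsWithStats(m);k=1+np.argmax(s[1:,4]);return c[k],s[k]
def masks(im):
    h=cv2.cvtColor(im,cv2.COLOR_RGB2HSV)
    return cv2.inRange(h,(15,120,90),(32,255,255)),cv2.inRange(h,(0,0,0),(179,255,38))
E
python3 - <<'E'
from h import *
np.set_printoptions(precision=4,suppress=True)
T=cv2.imread("pics/top0.png")[:,:,::-1].copy();S=cv2.imread("pics/scene0.png")[:,:,::-1].copy()
bt,kt=masks(T);bs,ks=masks(S)
for nm,a,b in (("mid",(390,264),(272,207)),("big",(202,346),(452,160)),("small",(501,240),(165,222))):
    ca,sa=blob(T,bt,a,13);cb,sb=blob(S,bs,b,11);print(nm,ca,sa,cb,sb,tri(ca,cb))
ca,sa=blob(T,kt,(431,256),12);cb,sb=blob(S,ks,(236,197),16);print("handle",ca,sa,cb,sb,tri(ca,cb))
print("cap",plane("top",(420,206),.03),"bush",plane("top",(453,328),.04),"hous",plane("top",(284,220),.095), "bighandle",plane("top",(236,297),.3))
c=np.hstack([cv2.resize(T[200:330,320:450],(400,400)),cv2.resize(S[160:290,210:340],(400,400))]);cv2.imwrite("pics/crop.png",c[:,:,::-1])
E
```

```text
mid [389.4833 263.5833] [384 258  12  12 120] [272.093  206.0814] [267 202  11  10  86] (array([ 0.5588, -0.1059,  0.1709]), np.float64(0.0009747057118162523))
big [200.8087 345.6895] [192 337  19  18 277] [451.4393 160.4624] [444 154  16  14 173] (array([0.4086, 0.2372, 0.239 ]), np.float64(0.0014871075521643998))
small [500.6939 239.9388] [497 237   8   7  49] [163.6047 221.3256] [160 218   8   7  43] (array([ 0.6126, -0.3419,  0.1134]), np.float64(0.0019996799280302038))
handle [430.113  255.9304] [424 250  13  13 115] [233.5 204. ] [233 203   2   3   4] (array([ 0.5728, -0.185 ,  0.1713]), np.float64(0.0025028534175671386))
cap [ 0.7074 -0.1967  0.03  ] bush [ 0.4364 -0.2522  0.04  ] hous [0.665  0.1039 0.095 ] bighandle [0.4885 0.1666 0.3   ]
```

View pics/crop.png

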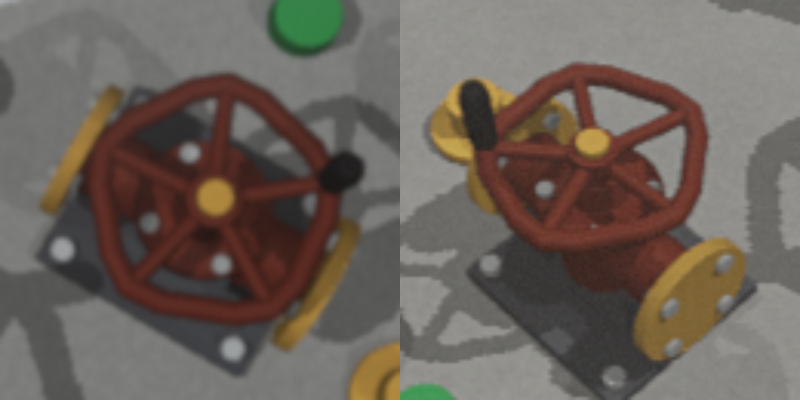

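The crop confirms the choice: middle-sized wheel on a steel plate, single black handle at crop (342,172) left and (478,115) right. First I raise, square up the tool and close the fingers. Meanwhile I refine hub and handle angle.

```bash
python3 -m jog '[[[0,0,-30],[0,0,-5],1],[[0,0,-65],[0,0,-11],1],[[0,0,-100],[0,0,-17],1],[[0,0,-140],[0,0,-22.8],1],[[0,0,-180],[0,0,-22.8],1],[[0,0,-215],[0,0,-22.8],1],[[0,0,-235],[0,0,-22.8],1],[[0,0,-235],[0,0,-22.8],1]]'
cat >> h.py <<'E'
HUB=np.array([.5588,-.1059])
def handle(n,tops=.198,seed=None,r=45):
    im=vision.capture(n);_,k=masks(im);return im,k
E
python3 - <<'E'
from h import *
np.set_printoptions(precision=4,suppress=True)
print("nut",plane("top",(389.48,263.58),.174),plane("scene",(272.09,206.08),.174))
T=cv2.imread("pics/top0.png")[:,:,::-1].copy();S=cv2.imread("pics/scene0.png")[:,:,::-1].copy()
for n,I,seed in (("top",T,(431,256)),("scene",S,(236,197))):
  g=I.max(2); m=cv2.inRange(g,0,48); c,s=blob(I,m,seed,22); print(n,c,s,[ (z,plane(n,c,z)) for z in (.19,.2)])
  ys,xs=np.nonzero(m[int(seed[1])-16:int(seed[1])+17,int(seed[0])-16:int(seed[0])+17]);print(xs.min()+seed[0]-16,xs.max()+seed[0]-16,ys.min()+seed[1]-16,ys.max()+seed[1]-16)
for a in range(-95,-65,5):
  p=HUB+.075*np.array([np.cos(np.radians(a)),np.sin(np.radians(a))]);print(a,p,*[proj(n,np.r_[p,z]) for n in("top","scene") for z in (.168,.196,.223)])
E
```

```text
time_s: 0.77
position: [0.2431, 0.578, 0.4361]
tcp_rot: [[-1.0, -0.0, 0.006], [-0.0, 1.0, 0.01], [-0.006, 0.01, -1.0]]
force: [1.0, 0.1, -0.3]
opening: 0.482
nut [ 0.5582 -0.1051  0.174 ] [ 0.5611 -0.1054  0.174 ]
top [430.2074 255.9037] [423 250  15  13 135] [(0.19, array([ 0.5697, -0.1799,  0.19  ])), (0.2, array([ 0.5681, -0.1778,  0.2   ]))]
415 437 250 272
scene [235.3488 198.8992] [230 188  11  21 129] [(0.19, array([ 0.5729, -0.1792,  0.19  ])), (0.2, array([ 0.5804, -0.1749,  0.2   ]))]
230 240 187 208
-95 [ 0.5523 -0.1806] [428.6666 266.5854] [431.702  264.6208] [434.8038 262.6132] [239.5709 198.1382] [237.6164 189.4267] [235.6416 180.6243]
-90 [ 0.5588 -0.1809] [428.6474 263.2117] [431.6786 261.1499] [434.7758 259.0432] [238.4104 200.4345] [236.421  191.7456] [234.4105 182.9646]
-85 [ 0.5653 -0.1806] [428.3302 259.8496] [431.3484 257.6913] [434.4321 255.4862] [237.4989 202.7973] [235.4801 194.1322] [233.4395 185.3736]
-80 [ 0.5718 -0.1798] [427.7186 256.5249] [430.7151 254.2715] [433.7764 251.9693] [236.8459 205.2097] [234.8037 196.5693] [232.739  187.8342]
-75 [ 0.5782 -0.1783] [426.8182 253.2627] [429.7845 250.9161] [432.8149 248.519 ] [236.4594 207.6542] [234.3998 199.0393] [232.3173 190.3283]
-70 [ 0.5845 -0.1764] [425.6368 250.0874] [428.565  247.6505] [431.556  245.1612] [236.3453 210.1124] [234.2749 201.5236] [232.1811 192.8374]
```

```bash
python3 -m jog '[[[-8,-15,0],[0,0,0],1],[[-22,-45,0],[0,0,0],1],[[-38,-76,0],[0,0,0],1],[[-54,-108,0],[0,0,0],1],[[-70,-140,0],[0,0,0],1],[[-86,-172,0],[0,0,0],1],[[-102,-204,0],[0,0,0],1],[[-118,-236,0],[0,0,0],1],[[-134,-268,0],[0,0,0],1],[[-150,-300,0],[0,0,0],1],[[-166,-332,0],[0,0,0],1],[[-182,-364,0],[0,0,0],1]]' && python3 -m jog '[[[-17,-34,0],[0,0,0],1],[[-34,-68,0],[0,0,0],1],[[-51,-102,0],[0,0,0],1],[[-68,-136,0],[0,0,0],1],[[-85,-170,0],[0,0,0],1],[[-102,-204,0],[0,0,0],1],[[-118,-238,0],[0,0,0],1],[[-134,-272,0],[0,0,0],1],[[-150,-306,0],[0,0,0],1],[[-166,-336,0],[0,0,0],1],[[-180,-363,0],[0,0,0],1],[[-185,-375,0],[0,0,0],1]]' && python3 -m jog '[[[0,0,0],[0,0,0],1],[[0,0,0],[0,0,0],1]]'
python3 - <<'E'
from h import *
print(bot.read_state()["joint_positions"],bot.read_state()["tcp_rot"])
for n in ("top","wrist"): im=vision.capture(n); cv2.imwrite(f"pics/{n}1.png",im[:,:,::-1])
E
```

```text
time_s: 1.77
position: [0.4237, 0.2104, 0.4284]
tcp_rot: [[-1.0, -0.0, -0.003], [-0.0, 1.0, -0.001], [0.003, -0.001, -1.0]]
force: [-0.5, -0.1, 0.2]
opening: 0.001
time_s: 2.77
position: [0.6099, -0.1665, 0.4267]
tcp_rot: [[-1.0, 0.003, -0.003], [0.003, 1.0, 0.0], [0.003, 0.0, -1.0]]
force: [-0.2, -0.4, 0.1]
opening: 0.004
time_s: 2.93
position: [0.6084, -0.1622, 0.4283]
tcp_rot: [[-1.0, 0.0, -0.003], [0.0, 1.0, 0.002], [0.003, 0.002, -1.0]]
force: [-0.1, 1.2, -0.2]
opening: 0.006
[-2.51051014e+01  2.17015896e+01  6.03948735e+01  4.71642482e-02
  9.81334207e+01 -1.15070171e+02] [[-9.99994472e-01  4.98832145e-04 -3.28748823e-03]
 [ 4.90811074e-04  9.99996902e-01  2.44023330e-03]
 [ 3.28869531e-03  2.43860628e-03 -9.99991619e-01]]
```

View pics/wrist1.png

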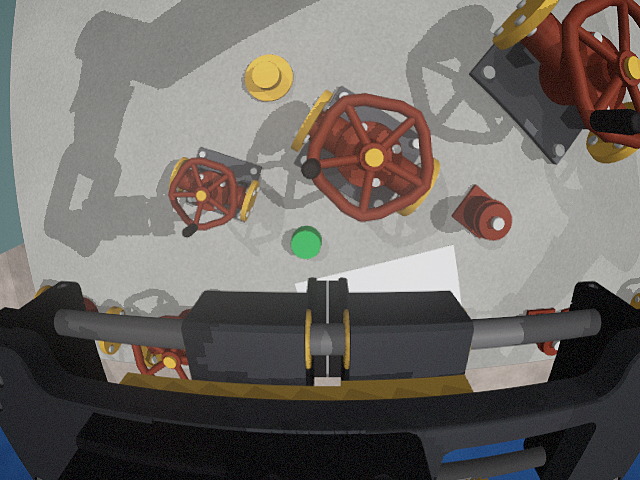

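The wrist picture shows the nut at (374,157), the handle at (310,168), and the closed fingers at (328,285). I cast these rays too.

```bash
cat >> h.py <<'E'
def wray(uv,s):
    i=vision.camera_info("wrist");K=i["intrinsics"];M=i["mount"]
    v=(np.array(uv)-K[:2,2])/K[0,0];r=np.linalg.norm(v)
    d=np.r_[v*np.sin(r)/r,np.cos(r)];d=np.array([d[0],-d[1],-d[2]])
    R=s["tcp_rot"];o=s["position"]+R@M[:3,3];return o,R@M[:3,:3]@d
def wplane(uv,s,z):
    o,d=wray(uv,s);return o+d*(z-o[2])/d[2]
E
python3 - <<'E'
from h import *
np.set_printoptions(precision=4,suppress=True)
s=bot.read_state();I=cv2.imread("pics/wrist1.png")[:,:,::-1].copy()
b,k=masks(I);c,st=blob(I,b,(374,157),14);h=wplane(c,s,.175);print(c,st,h)
m=cv2.inRange(I.max(2),0,52);c,st=blob(I,m,(310,168),16);print(c,st)
for z in(.195,.205,.215):
  p=wplane(c,s,z);d=p-h;print(p,np.hypot(*d[:2]),np.degrees(np.arctan2(d[1],d[0])))
E
```

```text
[373.7711 157.1092] [365 148  19  19 284] [ 0.5588 -0.1063  0.175 ]
[314.6667 160.    ] [314 159   2   3   3]
[ 0.5613 -0.1763  0.195 ] 0.07005840229423241 -87.91530953622615
[ 0.5606 -0.176   0.205 ] 0.06971096807131733 -88.51138482892051
[ 0.5598 -0.1756  0.215 ] 0.06937115392499671 -89.11336555564426
```

```bash
python3 -m jog '[[[0,0,15],[0,0,0],1],[[0,0,45],[0,0,0],1],[[0,0,75],[0,0,0],1],[[0,0,105],[0,0,0],1],[[0,0,135],[0,0,0],1],[[0,0,165],[0,0,0],1],[[0,0,190],[0,0,0],1],[[0,0,210],[0,0,0],1],[[0,0,225],[0,0,0],1],[[0,0,235],[0,0,0],1],[[0,0,239],[0,0,0],1],[[0,0,239],[0,0,0],1]]'
python3 - <<'E'
from h import *
np.set_printoptions(precision=4,suppress=True)
s=bot.read_state();print(s["position"],s["force"])
a=vision.capture("wrist");b=vision.capture("top");cv2.imwrite("pics/w2.png",a[:,:,::-1]);cv2.imwrite("pics/t2.png",b[:,:,::-1])
print(wplane((310,168),s,.2))
E
```

```text
time_s: 4.03
position: [0.6088, -0.1615, 0.1908]
tcp_rot: [[-1.0, -0.001, -0.001], [-0.001, 1.0, 0.0], [0.001, 0.0, -1.0]]
force: [0.5, -0.4, 0.1]
opening: 0.003
[ 0.6088 -0.1615  0.1908] [ 0.5467 -0.3823  0.1035]
[ 0.5476 -0.1712  0.2   ]
```

View pics/w2.png

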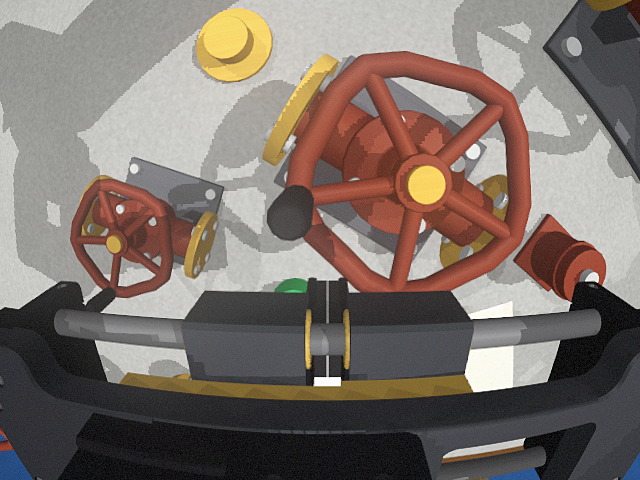

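```bash
python3 - <<'E'
import numpy as np
P=lambda a:75*np.array([-np.cos(np.radians(a)),np.sin(np.radians(a))])
def tab(a0,steps):
    print(a0,' '.join("[%.1f,%.1f]"%tuple(P(a)-P(a0)) for a in steps))
tab(-48.7,np.arange(-50,-74,-2))
a=-72
while a>-400: tab(a,[a-4*k for k in range(1,13)]); a-=48
E
```

```text
-48.7 [1.3,-1.1] [3.3,-2.8] [5.4,-4.3] [7.6,-5.8] [9.8,-7.3] [12.0,-8.6] [14.3,-9.9] [16.6,-11.1] [19.0,-12.2] [21.4,-13.2] [23.8,-14.1] [26.3,-15.0]
-72 [5.0,-1.4] [10.2,-2.5] [15.3,-3.3] [20.6,-3.6] [25.8,-3.6] [31.0,-3.3] [36.2,-2.5] [41.3,-1.4] [46.4,-0.0] [51.3,1.8] [56.1,3.9] [60.7,6.4]
-120 [4.4,2.8] [8.7,5.9] [12.7,9.2] [16.5,12.9] [20.0,16.7] [23.2,20.9] [26.1,25.2] [28.7,29.7] [31.0,34.4] [33.0,39.3] [34.6,44.3] [35.9,49.4]
-168 [0.9,5.2] [1.5,10.4] [1.6,15.6] [1.5,20.8] [0.9,26.0] [-0.0,31.2] [-1.3,36.3] [-2.9,41.2] [-4.8,46.1] [-7.1,50.8] [-9.8,55.3] [-12.7,59.7]
-216 [-3.2,4.1] [-6.7,8.0] [-10.5,11.7] [-14.5,15.0] [-18.7,18.1] [-23.2,20.9] [-27.8,23.3] [-32.6,25.5] [-37.5,27.2] [-42.5,28.7] [-47.7,29.8] [-52.8,30.5]
-264 [-5.2,0.4] [-10.5,0.4] [-15.7,0.0] [-20.9,-0.7] [-26.0,-1.8] [-31.0,-3.3] [-35.9,-5.1] [-40.7,-7.2] [-45.3,-9.6] [-49.8,-12.4] [-54.0,-15.5] [-58.0,-18.9]
-312 [-3.8,-3.6] [-7.3,-7.5] [-10.5,-11.7] [-13.4,-16.0] [-16.0,-20.5] [-18.3,-25.2] [-20.3,-30.1] [-21.9,-35.1] [-23.2,-40.1] [-24.1,-45.3] [-24.6,-50.5] [-24.8,-55.7]
-360 [0.2,-5.2] [0.7,-10.4] [1.6,-15.6] [2.9,-20.7] [4.5,-25.7] [6.5,-30.5] [8.8,-35.2] [11.4,-39.7] [14.3,-44.1] [17.5,-48.2] [21.0,-52.1] [24.8,-55.7]
```

```bash
python3 -m jog '[[[1,-1,0],[0,0,0],1],[[3,-3,0],[0,0,0],1],[[5.5,-4.5,0],[0,0,0],1]]'; python3 -m jog '[[[2,-1.3,0],[0,0,0],1],[[4.3,-2.8,0],[0,0,0],1]]'; python3 -m jog '[[[2.2,-1.3,0],[0,0,0],1],[[4.5,-2.6,0],[0,0,0],1]]';  python3 -m jog '[[[2.3,-1.2,0],[0,0,0],1],[[4.7,-2.3,0],[0,0,0],1]]'; python3 -m jog '[[[2.4,-1,0],[0,0,0],1],[[4.8,-2,0],[0,0,0],1],[[7.3,-2.8,0],[0,0,0],1]]'
```

```text
time_s: 4.38
position: [0.604, -0.1677, 0.1919]
tcp_rot: [[-1.0, -0.0, 0.002], [-0.0, 1.0, -0.001], [-0.002, -0.001, -1.0]]
force: [0.4, -0.7, 0.4]
opening: 0.003
time_s: 4.55
position: [0.5992, -0.1704, 0.1912]
tcp_rot: [[-1.0, 0.0, 0.0], [0.0, 1.0, -0.0], [-0.0, -0.0, -1.0]]
force: [0.2, -0.4, 0.5]
opening: 0.006
time_s: 4.72
position: [0.5946, -0.1729, 0.191]
tcp_rot: [[-1.0, 0.0, -0.0], [0.0, 1.0, 0.0], [0.0, 0.0, -1.0]]
force: [0.6, 0.1, -1.0]
opening: 0.005
time_s: 4.88
position: [0.5899, -0.1751, 0.1909]
tcp_rot: [[-1.0, -0.0, -0.0], [-0.0, 1.0, 0.0], [0.0, 0.0, -1.0]]
force: [1.0, 0.0, 0.1]
opening: 0.003
time_s: 5.13
position: [0.585, -0.1786, 0.1915]
tcp_rot: [[-1.0, 0.0, 0.005], [0.0, 1.0, -0.002], [-0.005, -0.002, -1.0]]
force: [4.9, 0.6, -1.2]
opening: 0.005
```

Contact came at about x 0.587, as the force rose to 5 N. The commanded pose is exactly at −72° on the circle. I push on.

```bash
python3 -m jog '[[[5,-1.4,0],[0,0,0],1],[[10.2,-2.5,0],[0,0,0],1],[[15.3,-3.3,0],[0,0,0],1],[[20.6,-3.6,0],[0,0,0],1],[[25.8,-3.6,0],[0,0,0],1],[[31,-3.3,0],[0,0,0],1],[[36.2,-2.5,0],[0,0,0],1],[[41.3,-1.4,0],[0,0,0],1],[[46.4,0,0],[0,0,0],1],[[51.3,1.8,0],[0,0,0],1],[[56.1,3.9,0],[0,0,0],1],[[60.7,6.4,0],[0,0,0],1]]'
python3 - <<'E'
from h import *
a=vision.capture("wrist");b=vision.capture("top");cv2.imwrite("pics/w3.png",a[:,:,::-1]);cv2.imwrite("pics/t3.png",b[:,:,::-1])
E
```

```text
time_s: 6.13
position: [0.5242, -0.173, 0.1917]
tcp_rot: [[-1.0, -0.0, 0.005], [-0.0, 1.0, -0.004], [-0.005, -0.004, -1.0]]
force: [4.2, -1.8, -1.2]
opening: 0.004
```

View pics/w3.png

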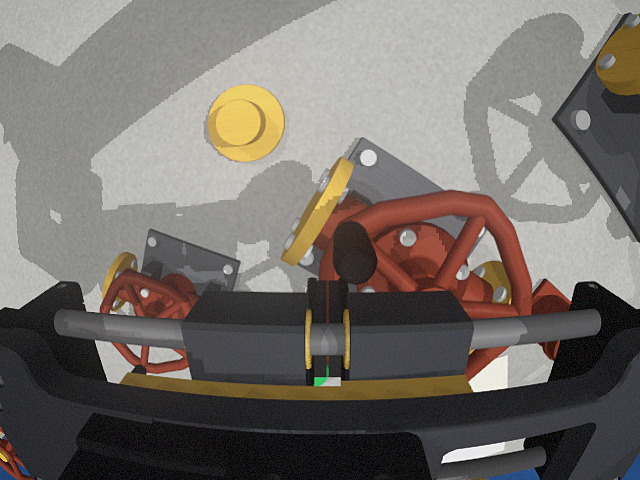

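The handle at (355,253) moves ahead of the fingertips at (328,285), and the force is about 4.5 N. I continue.

```bash
python3 -m jog '[[[4.4,2.8,0],[0,0,0],1],[[8.7,5.9,0],[0,0,0],1],[[12.7,9.2,0],[0,0,0],1],[[16.5,12.9,0],[0,0,0],1],[[20,16.7,0],[0,0,0],1],[[23.2,20.9,0],[0,0,0],1],[[26.1,25.2,0],[0,0,0],1],[[28.7,29.7,0],[0,0,0],1],[[31,34.4,0],[0,0,0],1],[[33,39.3,0],[0,0,0],1],[[34.6,44.3,0],[0,0,0],1],[[35.9,49.4,0],[0,0,0],1]]' && python3 -m jog '[[[0.9,5.2,0],[0,0,0],1],[[1.5,10.4,0],[0,0,0],1],[[1.6,15.6,0],[0,0,0],1],[[1.5,20.8,0],[0,0,0],1],[[0.9,26,0],[0,0,0],1],[[0,31.2,0],[0,0,0],1],[[-1.3,36.3,0],[0,0,0],1],[[-2.9,41.2,0],[0,0,0],1],[[-4.8,46.1,0],[0,0,0],1],[[-7.1,50.8,0],[0,0,0],1],[[-9.8,55.3,0],[0,0,0],1],[[-12.7,59.7,0],[0,0,0],1]]'
```

```text
time_s: 7.23
position: [0.4856, -0.1219, 0.1909]
tcp_rot: [[-1.0, -0.0, -0.001], [-0.0, 1.0, -0.001], [0.001, -0.001, -1.0]]
force: [0.5, -4.2, 0.0]
opening: 0.007
time_s: 8.23
position: [0.4969, -0.0619, 0.1905]
tcp_rot: [[-1.0, -0.001, -0.005], [-0.001, 1.0, -0.0], [0.005, -0.0, -1.0]]
force: [-3.0, -4.3, 1.8]
opening: 0.001
```

```bash
python3 -m jog '[[[-3.2,4.1,0],[0,0,0],1],[[-6.7,8,0],[0,0,0],1],[[-10.5,11.7,0],[0,0,0],1],[[-14.5,15,0],[0,0,0],1],[[-18.7,18.1,0],[0,0,0],1],[[-23.2,20.9,0],[0,0,0],1],[[-27.8,23.3,0],[0,0,0],1],[[-32.6,25.5,0],[0,0,0],1],[[-37.5,27.2,0],[0,0,0],1],[[-42.5,28.7,0],[0,0,0],1],[[-47.7,29.8,0],[0,0,0],1],[[-52.8,30.5,0],[0,0,0],1]]' && python3 -m jog '[[[-5.2,0.4,0],[0,0,0],1],[[-10.5,0.4,0],[0,0,0],1],[[-15.7,0,0],[0,0,0],1],[[-20.9,-0.7,0],[0,0,0],1],[[-26,-1.8,0],[0,0,0],1],[[-31,-3.3,0],[0,0,0],1],[[-35.9,-5.1,0],[0,0,0],1],[[-40.7,-7.2,0],[0,0,0],1],[[-45.3,-9.6,0],[0,0,0],1],[[-49.8,-12.4,0],[0,0,0],1],[[-54,-15.5,0],[0,0,0],1],[[-58,-18.9,0],[0,0,0],1]]'
```

```text
time_s: 9.23
position: [0.5498, -0.0303, 0.1899]
tcp_rot: [[-1.0, -0.0, -0.005], [-0.0, 1.0, 0.002], [0.005, 0.002, -1.0]]
force: [-4.7, -0.7, 0.5]
opening: 0.007
time_s: 10.23
position: [0.6092, -0.0481, 0.1899]
tcp_rot: [[-1.0, -0.0, -0.002], [-0.0, 1.0, 0.005], [0.002, 0.005, -1.0]]
force: [-2.9, 4.6, -0.8]
opening: 0.008
```

```bash
python3 -m jog '[[[-3.8,-3.6,0],[0,0,0],1],[[-7.3,-7.5,0],[0,0,0],1],[[-10.5,-11.7,0],[0,0,0],1],[[-13.4,-16,0],[0,0,0],1],[[-16,-20.5,0],[0,0,0],1],[[-18.3,-25.2,0],[0,0,0],1],[[-20.3,-30.1,0],[0,0,0],1],[[-21.9,-35.1,0],[0,0,0],1],[[-23.2,-40.1,0],[0,0,0],1],[[-24.1,-45.3,0],[0,0,0],1],[[-24.6,-50.5,0],[0,0,0],1],[[-24.8,-55.7,0],[0,0,0],1]]' && python3 -m jog '[[[0.2,-5.2,0],[0,0,0],1],[[0.7,-10.4,0],[0,0,0],1],[[1.6,-15.6,0],[0,0,0],1],[[2.9,-20.7,0],[0,0,0],1],[[4.5,-25.7,0],[0,0,0],1],[[6.5,-30.5,0],[0,0,0],1],[[8.8,-35.2,0],[0,0,0],1],[[11.4,-39.7,0],[0,0,0],1],[[14.3,-44.1,0],[0,0,0],1],[[17.5,-48.2,0],[0,0,0],1],[[21,-52.1,0],[0,0,0],1],[[24.8,-55.7,0],[0,0,0],1]]'
```

```text
time_s: 11.23
position: [0.6349, -0.106, 0.1908]
tcp_rot: [[-1.0, 0.0, 0.0], [0.0, 1.0, 0.001], [-0.0, 0.001, -1.0]]
force: [0.1, 4.9, -0.6]
opening: 0.008
time_s: 12.23
position: [0.612, -0.1639, 0.1918]
tcp_rot: [[-1.0, -0.0, 0.006], [-0.0, 1.0, -0.003], [-0.006, -0.003, -1.0]]
force: [4.8, 1.4, -1.9]
opening: 0.006
```

```bash
python3 -m jog '[[[4,-3.4,0],[0,0,0],1],[[8.3,-6.5,0],[0,0,0],1],[[12.7,-9.3,0],[0,0,0],1],[[17.3,-11.7,0],[0,0,0],1],[[17.3,-11.7,0],[0,0,0],1]]' && python3 -m jog '[[[-4.6,2.4,0],[0,0,0],1],[[-9,5.2,0],[0,0,0],1],[[-13.3,8.3,0],[0,0,0],1],[[-16.6,11.1,0],[0,0,0],1],[[-16.6,11.1,0],[0,0,0],1],[[-16.6,11.1,0],[0,0,0],1]]'
python3 - <<'E'
from h import *
print(bot.read_state()["position"])
a=vision.capture("wrist");t=vision.capture("top");cv2.imwrite("pics/w4.png",a[:,:,::-1]);cv2.imwrite("pics/t4.png",t[:,:,::-1])
r=cv2.imread("pics/w2.png")[:,:,::-1]
c=np.hstack([cv2.resize(i[130:280,240:440],(400,300),interpolation=cv2.INTER_CUBIC) for i in (r,a)])
q=cv2.imread("pics/t2.png")[:,:,::-1]
d=np.hstack([cv2.resize(i[200:320,340:500],(400,300),interpolation=cv2.INTER_CUBIC) for i in (q,t)])
cv2.imwrite("pics/c4.png",np.vstack([c,d])[:,:,::-1])
E
```

```text
time_s: 12.65
position: [0.5937, -0.1768, 0.192]
tcp_rot: [[-1.0, 0.001, 0.004], [0.001, 1.0, -0.005], [-0.004, -0.005, -1.0]]
force: [4.3, -1.1, -1.5]
opening: 0.004
time_s: 13.15
position: [0.609, -0.1621, 0.1907]
tcp_rot: [[-1.0, -0.001, -0.001], [-0.001, 1.0, 0.0], [0.001, 0.0, -1.0]]
force: [-0.6, -0.3, 0.9]
opening: 0.005
[ 0.60901545 -0.16206925  0.1906727 ]
```

View pics/c4.png

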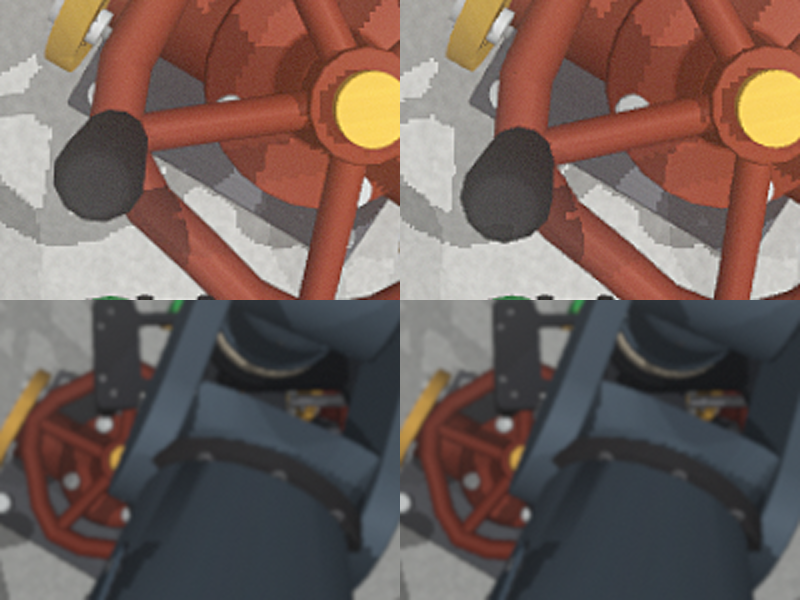

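The handle is about 6° short of its start: in the crops the spoke's tip is lower on the right (153,152) than on the left (147,132). I quantify it from the blobs.

```bash
cat >> h.py <<'E'
def wang(I,pos,seedN=(426,185),seedH=(288,213)):
    s=dict(position=np.array(pos),tcp_rot=np.diag([-1.,1,-1]))
    b,_=masks(I);n,_=blob(I,b,seedN,18)
    h=cv2.cvtColor(I,cv2.COLOR_RGB2HSV);m=((I.max(2)<75)&(h[:,:,1]<70)).astype(np.uint8)*255
    m=cv2.morphologyEx(m,cv2.MORPH_OPEN,np.ones((5,5),np.uint8));c,st=blob(I,m,seedH,40)
    N=wplane(n,s,.175);p=wplane(c,s,.197);d=p-N
    return n,c,st,N,p,np.hypot(*d[:2]),np.degrees(np.arctan2(d[1],d[0]))
E
python3 - <<'E'
from h import *
np.set_printoptions(precision=4,suppress=True)
for f,p in (("w2",(.6088,-.1618,.1908)),("w4",(.6090,-.1621,.1907))):
    print(*wang(cv2.imread(f"pics/{f}.png")[:,:,::-1].copy(),p))
E
```

```text
[426. 185.] [296.3756 202.0291] [271 186  42  43 892] [ 0.5589 -0.1067  0.175 ] [ 0.5651 -0.1786  0.197 ] 0.07219573397174472 -85.09515015234683
[426.0079 184.9841] [300.1188 211.7213] [277 194  39  47 951] [ 0.5591 -0.107   0.175 ] [ 0.5703 -0.1771  0.197 ] 0.07098051085742801 -80.92985916812088
```

```bash
python3 -m jog '[[[5.4,-4.4,0],[0,0,0],1],[[10.9,-8,0],[0,0,0],1],[[14,-9.7,0],[0,0,0],1],[[16.6,-11.1,0],[0,0,0],1],[[19,-12.2,0],[0,0,0],1],[[21.4,-13.2,0],[0,0,0],1],[[21.4,-13.2,0],[0,0,0],1]]' && python3 -m jog '[[[-4.8,2.1,0],[0,0,0],1],[[-10.5,5.2,0],[0,0,0],1],[[-16,8.8,0],[0,0,0],1],[[-21.4,13.2,0],[0,0,0],1],[[-21.4,13.2,0],[0,0,0],1],[[-21.4,13.2,0],[0,0,0],1],[[-21.4,13.2,0],[0,0,0],1]]'
python3 - <<'E'
from h import *
np.set_printoptions(precision=4,suppress=True)
p=bot.read_state()["position"]
a=vision.capture("wrist");cv2.imwrite("pics/w5.png",a[:,:,::-1])
r=cv2.imread("pics/w2.png")[:,:,::-1].copy()
print(*wang(r,(.6088,-.1618,.1908)));print(p,*wang(a,p))
c=np.hstack([cv2.resize(i[130:280,240:440],(400,300),interpolation=cv2.INTER_CUBIC) for i in (r,a)])
cv2.imwrite("pics/c5.png",c[:,:,::-1])
E
```

```text
time_s: 13.83
position: [0.5891, -0.1773, 0.1916]
tcp_rot: [[-1.0, 0.001, 0.004], [0.001, 1.0, -0.002], [-0.004, -0.002, -1.0]]
force: [4.7, -1.4, -1.7]
opening: 0.004
time_s: 14.42
position: [0.6088, -0.1623, 0.1907]
tcp_rot: [[-1.0, -0.001, -0.001], [-0.001, 1.0, 0.0], [0.001, 0.0, -1.0]]
force: [-0.9, -0.2, 0.3]
opening: 0.007
[426. 185.] [296.3756 202.0291] [271 186  42  43 892] [ 0.5589 -0.1067  0.175 ] [ 0.5651 -0.1786  0.197 ] 0.07219578466530208 -85.09514771645955
[ 0.6088 -0.1623  0.1907] [426.0139 184.9891] [297.7029 203.2622] [270 186  45  44 919] [ 0.5589 -0.1071  0.175 ] [ 0.5657 -0.1784  0.197 ] 0.0715788337716361 -84.53777166660453
```

View pics/c5.png

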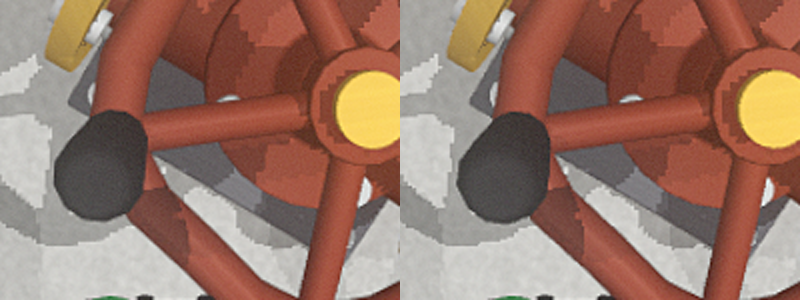

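About 1° is still missing (handle 1.3 px, lower spoke about 2 px), so I make one small further push and then compare again.

```bash
python3 -m jog '[[[5.4,-4.4,0],[0,0,0],1],[[10.9,-8,0],[0,0,0],1],[[14,-9.7,0],[0,0,0],1],[[16.6,-11.1,0],[0,0,0],1],[[19,-12.2,0],[0,0,0],1],[[21.4,-13.2,0],[0,0,0],1],[[22.6,-13.7,0],[0,0,0],1],[[22.6,-13.7,0],[0,0,0],1]]' && python3 -m jog '[[[-6,2.6,0],[0,0,0],1],[[-11.7,5.7,0],[0,0,0],1],[[-17.2,9.3,0],[0,0,0],1],[[-22.6,13.7,0],[0,0,0],1],[[-22.6,13.7,0],[0,0,0],1],[[-22.6,13.7,0],[0,0,0],1],[[-22.6,13.7,0],[0,0,0],1]]'
python3 - <<'E'
from h import *
np.set_printoptions(precision=4,suppress=True)
p=bot.read_state()["position"]
a=vision.capture("wrist");cv2.imwrite("pics/w6.png",a[:,:,::-1]);print(p,*wang(a,p))
r=cv2.imread("pics/w2.png")[:,:,::-1].copy()
# optical-flow rotation of wheel features about hub
g0,g1=[cv2.cvtColor(i,cv2.COLOR_RGB2GRAY) for i in (r,a)]
for f in("w4","w5","w6"):
  g1=cv2.cvtColor(cv2.imread(f"pics/{f}.png"),cv2.COLOR_BGR2GRAY)
  pts=np.float32([[301,196],[405,250],[366,95],[480,125],[400,262],[500,230]]).reshape(-1,1,2)
  q,st,e=cv2.calcOpticalFlowPyrLK(g0,g1,pts,None,winSize=(25,25))
  sa=dict(position=np.array([.6088,-.162,.1908]),tcp_rot=np.diag([-1.,1,-1]))
  A=lambda uv:np.degrees(np.arctan2(*(wplane(uv,sa,.165)[:2]-[.5589,-.1067])[::-1]))
  print(f,[round(float(A(y)-A(x)),2) for x,y in zip(pts[:,0],q[:,0])])
E
```

```text
time_s: 15.13
position: [0.5881, -0.1774, 0.1915]
tcp_rot: [[-1.0, 0.0, 0.004], [0.0, 1.0, -0.002], [-0.004, -0.002, -1.0]]
force: [3.9, -1.5, -0.3]
opening: 0.003
time_s: 15.72
position: [0.6088, -0.1623, 0.1907]
tcp_rot: [[-1.0, -0.001, -0.001], [-0.001, 1.0, 0.0], [0.001, 0.0, -1.0]]
force: [-0.2, -0.3, -1.2]
opening: 0.007
[ 0.6088 -0.1623  0.1907] [426.0139 184.9891] [299.2232 201.0234] [276 185  39  41 811] [ 0.5588 -0.1072  0.175 ] [ 0.5645 -0.1776  0.197 ] 0.07069760475801881 -85.40088430339242
w4 [4.28, 5.13, 3.19, 4.0, 5.04, 4.53]
w5 [0.46, 1.32, -0.2, 0.01, 1.31, 0.93]
w6 [-0.33, 0.66, -0.88, -0.86, 0.5, 0.12]
```

The mean rotation error against the start is now about 0.1°. I lift straight up and move clear.

```bash
python3 -m jog '[[[0,0,-15],[0,0,0],1],[[0,0,-45],[0,0,0],1],[[0,0,-80],[0,0,0],1],[[0,0,-115],[0,0,0],1],[[0,0,-150],[0,0,0],1],[[0,0,-185],[0,0,0],1],[[0,0,-215],[0,0,0],1],[[0,0,-238],[0,0,0],1]]' && python3 -m jog '[[[10,20,0],[0,0,0],1],[[25,55,0],[0,0,0],1],[[40,90,0],[0,0,0],1],[[55,125,0],[0,0,0],1],[[70,160,0],[0,0,0],1],[[85,195,0],[0,0,0],1],[[100,230,0],[0,0,0],1],[[115,265,0],[0,0,0],1],[[130,300,0],[0,0,0],1],[[145,335,0],[0,0,0],1],[[160,370,0],[0,0,0],1],[[165,385,0],[0,0,0],1]]' && python3 -m jog '[[[10,20,0],[0,0,0],1],[[25,55,0],[0,0,0],1],[[40,90,0],[0,0,0],1],[[55,125,0],[0,0,0],1],[[70,160,0],[0,0,0],1],[[85,195,0],[0,0,0],1],[[100,230,0],[0,0,0],1],[[115,265,0],[0,0,0],1],[[130,300,0],[0,0,0],1],[[140,320,0],[0,0,0],1],[[140,320,0],[0,0,0],1],[[140,320,0],[0,0,0],1]]'
python3 - <<'E'
from h import *
out=[]
for n,y,x,sd,hs in (("top",190,320,(389,264),(431,256)),("scene",160,190,(272,206),(236,197))):
    a=vision.capture(n);r=cv2.imread(f"pics/{n}0.png")[:,:,::-1].copy()
    for I in(r,a):
        c,s=blob(I,cv2.inRange(I.max(2),0,48),hs,22);print(n,c,s[4])
    out.append(np.hstack([cv2.resize(i[y:y+150,x:x+200],(400,300)) for i in(r,a)]))
    d=cv2.absdiff(r,a).max(2); print("cap etc diff",[int((d[v-15:v+15,u-15:u+15]>40).sum()) for u,v in ((420,206),(453,328),(284,228)) ] if n=="top" else "")
cv2.imwrite("pics/fin.png",np.vstack(out)[:,:,::-1])
E
```

```text
time_s: 16.43
position: [0.6091, -0.1631, 0.4326]
tcp_rot: [[-1.0, 0.0, 0.004], [0.0, 1.0, -0.002], [-0.004, -0.002, -1.0]]
force: [0.3, 0.2, -0.8]
opening: 0.009
time_s: 17.43
position: [0.4411, 0.2255, 0.4293]
tcp_rot: [[-1.0, -0.003, -0.001], [-0.003, 1.0, 0.002], [0.001, 0.002, -1.0]]
force: [-0.0, 0.1, -0.4]
opening: 0.009
time_s: 18.43
position: [0.3033, 0.5425, 0.4283]
tcp_rot: [[-1.0, -0.002, -0.0], [-0.002, 1.0, -0.002], [0.0, -0.002, -1.0]]
force: [0.3, -0.1, 0.2]
opening: 0.006
top [430.20740741 255.9037037 ] 135
top [430.1037037  256.07407407] 135
cap etc diff [0, 0, 0]
scene [235.34883721 198.89922481] 129
scene [235.35820896 198.11940299] 134
cap etc diff
```

View pics/fin.png

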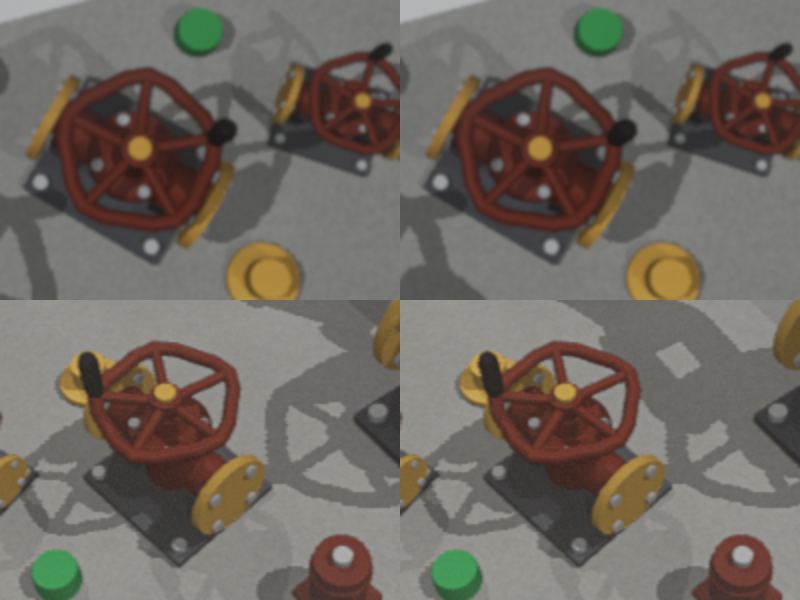

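Before (left) and after (right) match: the top-view handle is at (430.2,255.9) before and (430.1,256.1) after, and the bystanders have not changed. I hand in.

```bash
python3 -c "from rig import bot;print(bot.hand_in())"
```

```text
the job is handed in; nothing more can be done
None
```

I pushed the middle-sized valve's wheel clockwise through one full turn by its handle, using closed fingers and never gripping it. Then I lifted the arm clear and handed in at about 18.5 s. The force readings at the end of each move were about 4–6 N.

**Handle position:** after the main turn it was about 4–5° short, so I finished it with two small pushes in the same direction.
- **Top view:** the handle is within 0.2 px of where it started.
- **Scene view:** within 0.8 px, most likely mask noise.
- **Wrist view:** single features scattered by up to ±0.9°, averaging about −0.1°.

**Bystanders:** the cap, bush and housing showed no change in the top view.

No check failed.

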